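# Start the vacuum hold-down from its control board

## Robot

A 6-joint arm with a two-finger parallel gripper is mounted at the origin on the work surface. World frame = base frame: x ahead of the robot, y to its left, z up, the work surface at z = 0. Lengths are in m, angles in rad, forces in N, time in s.
With the tool pointing down it reaches from about 0.35 to 0.975 m from the base axis. Payload 4.9 kg.
Tool frame: the origin (TCP) lies midway between the tips of the shut fingers; the grasp point (between the pads) lies manip.grip_depth behind it (manip.grip_depth is the distance from the TCP to the grasp point, in m); z points along the fingers, x is the direction in which the jaws open and shut, and the axes are right-handed (so a half turn about z gives the same grasp; the last joint's range is limited). The gripper opens to 85 mm and grips with 20 to 120 N. Pads are 22 mm wide; open, the fingers measure 114 mm over their backs; the gripper's body (76 mm by 85 mm) begins 54 mm behind the grasp point. The pads swing forward as they close: fully open they stand 13 mm farther back than shut.
Start: joints at [-1.336, 0.053, 1.613, -0, 1.476, -0.119], TCP at [0.217, -0.586, 0.231] pointing down, gripper open.
Joint ranges: [-3.01, 3.01], [-1.01, 2.22], [0.06, 2.58], [-1.02, 4.17], [0.09, 2.62], [-3.14, 3.14]. Speed limits (rad/s): [2.57, 2.57, 3.14, 3.14, 3.14, 3.14].

## Interface

Orientations are given as a unit quaternion [w, x, y, z].
In Python, from plant import state, grab_frame, ticket, manip gives the robot as it stands.
- The arm moves only by the tool carry_out, never from a script. Its argument "moves" is a list that holds one entry, the list of rows, each a list of 7 numbers: the turn, a rotation vector about the tool's x, y, z each as a share of 5 degrees, from -1 to 1, then the shift along the tool's x, y, z each as a share of 0.04 m, from -1 to 1, then the gripper command: -1 is shut, 1 is fully open, values between are in proportion. A call has 1 to 8 rows; each row shifts and turns the commanded pose from where the row before left it, along the tool's axes as they then stand; what a row does not reach is not made up. A row lasts 1/12 s, in which the tool goes at most 41.7 mm and 7.16 degrees, less where a joint would pass 70% of its speed; a pose out of reach is approached as far as the arm can. A call with a number of a shift or a turn outside -1 to 1 is refused whole. A call with a gripper value outside its range is refused whole. The fingers move at their own pace and stop on an object; the grip force is fixed at half the most. Time passes only in rows, so rows that do not move let the fingers close. It gives the time, the measured TCP pose, the force and the opening at its end, in the units of the state.
- state(): the state, without advancing time (a new reading comes with each control period).
- grab_frame(name): name is "scene" or "top" or "wrist"; returns a dict with "frame" (480x640x3 uint8, red, green, blue), "z_map" (480x640 float32, m along the optical axis (not along the pixel's ray), 0 where there is no reading), "K" (3x3 intrinsics, pixels), "k1" (the pictures are not rectified: a ray, as slopes to the right and down, at radius r is drawn at 1 + k1 r^2 times it, then the intrinsics apply), "world_from_camera" (4x4, takes a point from camera to world coordinates); the wrist camera has in their place "hand_eye" (4x4, takes a point from camera to tool coordinates, whose origin is the TCP and whose axes are the tool frame's). Camera axes: x right, y down, z forward; pixel columns grow to the right and rows downward; lengths in m; the calibration is good to about 2 mm. A picture is of the moment at which its call begins: read the wrist's pose just before it.
- ticket.job_done(): hands the job in, once; it reports no verdict.
The state is a dict: "time": time; "joint_pos": joint angles; "joint_vel": joint speeds; "joint_efforts": joint torques, N m; "tool_pos": TCP position; "tool_rot": TCP orientation; "contact_force": force on the tool from outside, world axes, zero at the start; "ft_torque": the same for the moment, N m; "gripper_width": opening from 0.0 (shut) to 1.0 (fully open).
Only numpy, scipy, OpenCV 4.12 (cv2) and the standard library are available. Lean on these libraries where they do the work, as an engineer would, in place of code of your own. Each camera call takes 0.05 s, during which the arm holds its last target.

## Task

Start the guitar maker's vacuum plate at its plywood control board, using only the closed fingertips: first tip the rocker switch over by pushing its raised half all the way down, then press the small round button fully in and let it spring back out, and last push the long bar key fully in, where it stays. Do not press the wide mushroom stop button, pick nothing up, and leave the glue bottle, the wooden block and the little tin where they stand.

Things in the scene. Friction and masses are not known exactly. Their poses are not given: they have to be found in the camera images.
- board: Plywood control board, 250 (x) x 360 (y) x 18 mm, fixed to the bench, turned up to 0.35 rad about the vertical. Origin: centre of its underside, on the bench; z up, x away from the robot. Four control housings stand on it in a 2 x 2 pattern 110 mm apart, each turned up to 0.25 rad on the board; which control is in which place changes. At its +y end is a fixed round gauge, 56 mm across, 48 mm above the bench.
- rocker (a joint): Angle of the rocker switch, rad, -0.2 (off, as found: the half farther from the robot is raised) to +0.2 (on: that far half fully down). It sits in a square grey housing, 72 x 72 x 45 mm, fixed on the plywood board (housing top 63 mm above the bench). Black paddle, 64 mm long (along its housing's x) and 30 mm wide, V-shaped from the side, hinged across its middle 4 mm above the housing top. Stays where it is left; about 2 to 3 N at the pressing point moves it.
- rocker_far (a point): Point on the middle of the top face of the rocker's far half, 22 mm from the hinge, where to press; about 17 mm above the housing top when off, 8 mm when on. Moves with the paddle.
- small (a joint): Travel of the small round button, m, 0 (out) to 0.007 (fully in). It sits in a square grey housing, 72 x 72 x 45 mm, fixed on the plywood board (housing top 63 mm above the bench). Black cap, 26 mm across, springs back when released; 1.5 N starts it, 5 N holds it fully in.
- small_top (a point): Centre of the small round button's top face, 15 mm above the housing top when out; moves with it. z up.
- bar (a joint): Travel of the long bar key, m, 0 (out) to 0.008 (fully in); found 0 to 1 mm in. It sits in a square grey housing, 72 x 72 x 45 mm, fixed on the plywood board (housing top 63 mm above the bench). Black oblong key, 26 mm (x) by 54 mm (y); no spring: about 2.5 N moves it and it stays where it is pushed.
- bar_top (a point): Centre of the bar key's top face, 16 mm above the housing top when out; moves with it. z up.
- mushroom (a joint): Travel of the stop button, m, 0 (out) to 0.007 (in), spring-loaded, 2 to 6 N; not to be pressed. It sits in a square grey housing, 72 x 72 x 45 mm, fixed on the plywood board (housing top 63 mm above the bench). Black mushroom head, 48 mm across, on a steel stem.
- mushroom_top (a point): Top centre of the mushroom head, 28 mm above its housing top (91 mm above the bench).
- glue: Loose white glue bottle, 60 mm across, 150 mm tall, standing on the bench beyond the gauge end of the board. Origin: centre of its underside.
- block: Loose pale wooden block, 100 x 50 x 25 mm, lying on the bench beyond the -y end of the board. Origin: centre of its underside.
- tin: Loose aluminium tin, 44 mm across, 45 mm tall, standing on the board near its -y end. Origin: centre of its underside.

How it is judged:
On the way, in this order (a step that is already met when the one before it is completed fails the run):
1. the rocker is tipped over, its far half fully down (value of joint rocker above 0.13 rad), for 0.1 s.
2. the small round button is pressed fully in (value of joint small above 0.005 m), for 0.05 s.
3. the small round button has sprung back out (value of joint small below 0.0015 m), for 0.05 s.
4. the long bar key is pushed fully in (value of joint bar above 0.006 m), for 0.1 s.
At the end, for the whole second after the job is handed in: The rocker is tipped past 0.13 rad (of 0.2), the bar key is more than 6 mm in (of 8), and the small round button and the mushroom button are out (within 1.5 mm) (value of joint rocker above 0.13 rad and value of joint each of small, mushroom below 0.0015 m and value of joint bar above 0.006 m); the robot touches nothing.
It fails at once if the mushroom stop button is pressed more than 3 mm (value of joint mushroom above 0.003 m).
It fails at once if the small round button is pressed before the rocker is tipped over (value of joint small above 0.003 m and value of joint rocker below 0.05 rad).
It fails at once if the bar key is pushed in before the rocker is tipped over (value of joint bar above 0.004 m and value of joint rocker below 0.05 rad).
It fails at once if the glue bottle, block or tin is lifted, carried or moved more than 20 mm (distance of any of glue, block, tin from where it was at the start of the episode above 0.02 m).
It also fails if it takes over 48 s, if anything falls off the work surface, if the arm or the gripper's body presses on something with over 40 N, if the wrist force passes 120 N, or if a joint passes its speed limit or range.

## Working session

There is one attempt and no reset: what is moved stays moved. The work goes in short steps, Python scripts to look and compute and a tool call to move; the robot and the scene stay as the last step left them, time stands still between calls to the robot, and variables do not carry over. Pictures are saved under pics/ and viewed, and the job is handed in when it is done.

Besides the shell and the picture viewer there is one more tool, called after "Request:" by a JSON object that holds its "fn" and its "kwargs". carry_out: Moves the arm, as the interface text tells. Shift numbers are shares of 0.04 m and turn numbers shares of 5 degrees, none past 1 either way. Its arguments: {"type":"object","properties":{"moves":{"type":"array"}},"required":["moves"]}

```bash
ls; mkdir -p pics; python3 - <<'E'
from plant import state, grab_frame, ticket, manip
import cv2, numpy as np
s=state(); print(s); print([a for a in dir(manip) if a[0]!='_'], manip.grip_depth)
for n in ("top","scene"):
    f=grab_frame(n); cv2.imwrite(f'pics/{n}0.png',f['frame'][:,:,::-1]); np.savez(f'{n}0.npz',**f)
    print(n,f['K'].tolist(),f['k1'],np.round(f['world_from_camera'],3).tolist(), f['z_map'].min(),f['z_map'].max())
E
```

```text
pics
{'time': 0.0, 'joint_pos': array([-1.33600114e+00,  5.33523755e-02,  1.61426796e+00,  7.95749304e-07,
        1.47595950e+00, -1.18995236e-01]), 'joint_vel': array([-0.00035489,  0.00118509,  0.00102551, -0.0012942 , -0.00126369,
       -0.00145786]), 'joint_efforts': array([ 7.53320983e-04, -3.93677437e+01, -3.70177245e+01, -2.70373914e-05,
        6.78113473e-03,  1.37729538e-05]), 'tool_pos': array([ 0.21639766, -0.58570193,  0.23008133]), 'tool_rot': array([-6.61036571e-04,  8.20504282e-01, -5.71639516e-01, -7.41790044e-04]), 'contact_force': array([-0.9215081 , -1.65453693,  0.15292099]), 'ft_torque': array([-0.0354792 , -0.00573196,  0.02176349]), 'gripper_width': 0.998733686417434}
['IKError', 'grip_depth'] 0.0187
top [[601.5337679320304, 0.0, 326.35476246214535], [0.0, 601.5337679320304, 255.87029387070356], [0.0, 0.0, 1.0]] -0.1927379847557536 [[-0.009, -0.986, 0.169, 0.363], [-1.0, 0.008, -0.007, 0.036], [0.006, -0.169, -0.986, 1.297], [0.0, 0.0, 0.0, 1.0]] 0.0 2.284917
scene [[436.0763164708258, 0.0, 313.8321448955534], [0.0, 436.0763164708258, 234.88757385084864], [0.0, 0.0, 1.0]] 0.02193631145625056 [[0.112, 0.545, -0.831, 1.263], [0.994, -0.071, 0.087, -0.025], [-0.011, -0.835, -0.55, 0.566], [0.0, 0.0, 0.0, 1.0]] 0.0 3.8599837
```

View pics/top0.png

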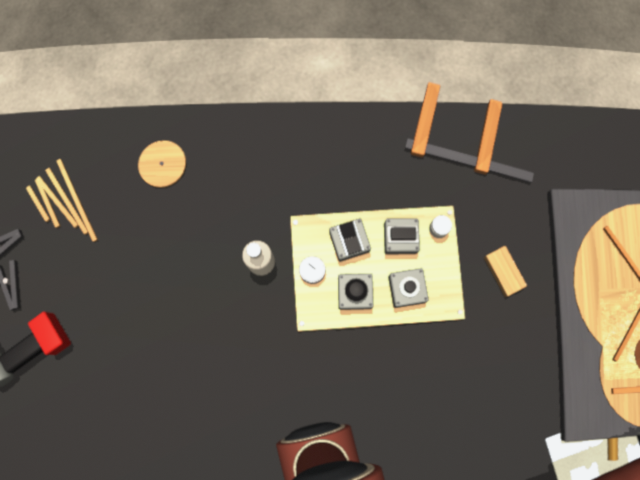

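View pics/scene0.png

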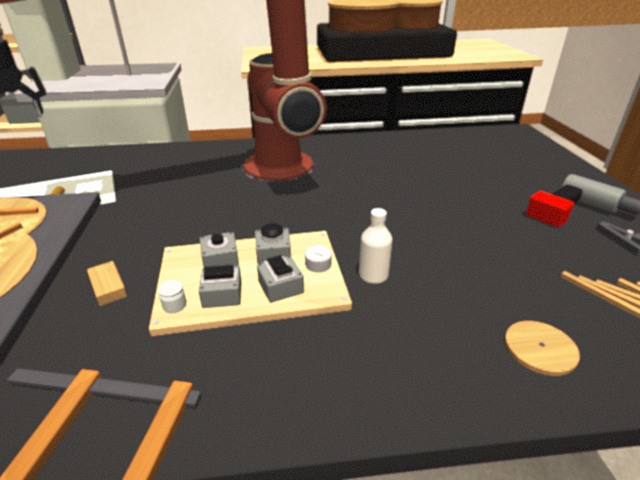

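```bash
cat > h.py <<'E'
import numpy as np, cv2
def ray(f,uv):
    uv=np.asarray(uv,float).reshape(-1,1,2)
    n=cv2.undistortPoints(uv,f['K'],np.array([float(f['k1']),0,0,0,0.]))[:,0]
    return np.c_[n,np.ones(len(n))]
def onplane(f,uv,z,T=None):
    T=f['world_from_camera'] if T is None else T
    d=ray(f,uv)@T[:3,:3].T; o=T[:3,3]
    return o+d*((z-o[2])/d[:,2])[:,None]
def proj(f,P,T=None):
    T=f['world_from_camera'] if T is None else T
    Ti=np.linalg.inv(T); r,_=cv2.Rodrigues(Ti[:3,:3])
    return cv2.projectPoints(np.asarray(P,float).reshape(-1,1,3),r,Ti[:3,3],f['K'],np.array([float(f['k1']),0,0,0,0.]))[0][:,0]
E
python3 - <<'E'
import numpy as np,cv2
from h import *
for n,(x0,y0,w,h) in {"top":(280,195,200,150),"scene":(140,210,220,130)}.items():
    f=np.load(f'{n}0.npz'); im=f['frame'][y0:y0+h,x0:x0+w,::-1]
    cv2.imwrite(f'pics/{n}_z.png',cv2.resize(im,None,fx=4 if n=='top' else 3.6,fy=4 if n=='top' else 3.6,interpolation=cv2.INTER_CUBIC))
f=np.load('top0.npz')
print(onplane(f,[(350,239),(402,235),(356,290),(408,288)],0.08).round(3).tolist())
print(onplane(f,[(291,216),(454,206),(464,319),(299,330)],0.018).round(3).tolist())
for u,v in [(350,239),(402,235),(356,290),(408,288),(440,240),(500,350)]:
    z=f['z_map'][v,u]; p=f['world_from_camera']@np.r_[ray(f,(u,v))[0]*z,1]; print(u,v,p[:3].round(3))
E
```

```text
[[0.606, -0.022, 0.08], [0.614, -0.13, 0.08], [0.5, -0.033, 0.08], [0.503, -0.139, 0.08]]
[[0.671, 0.103, 0.018], [0.691, -0.257, 0.018], [0.442, -0.268, 0.018], [0.423, 0.086, 0.018]]
350 239 [ 0.607 -0.022  0.075]
402 235 [ 0.613 -0.13   0.084]
356 290 [ 0.499 -0.032  0.093]
408 288 [ 0.503 -0.139  0.078]
440 240 [ 0.615 -0.222  0.019]
500 350 [ 0.374 -0.351 -0.004]
```

View pics/top_z.png

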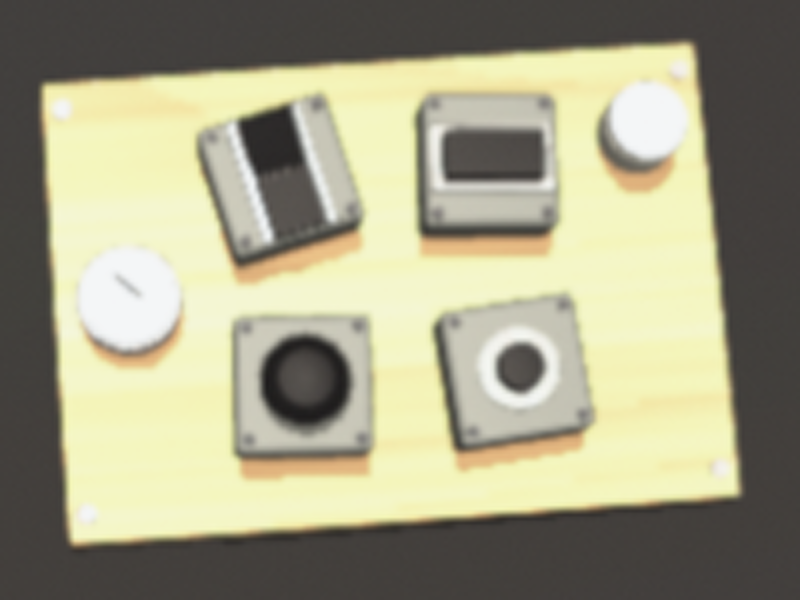

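View pics/scene_z.png

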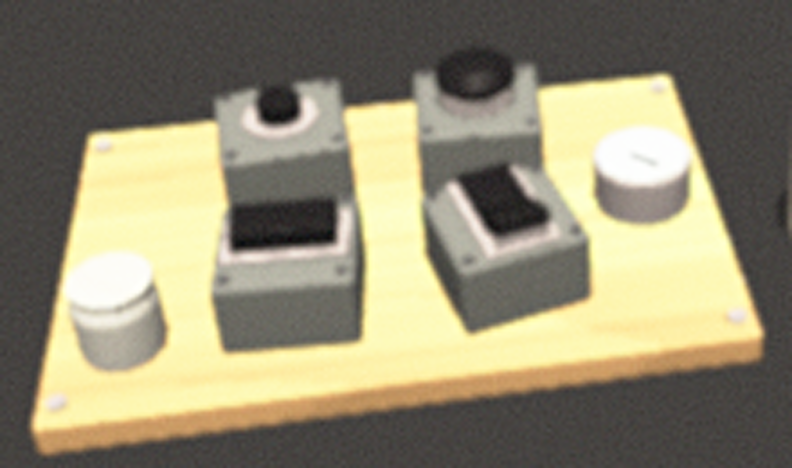

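The top view shows the rocker at about (350,239), the bar at (402,235), the mushroom at (356,290) and the small button at (408,288). The tin is at about (441,226) and the gauge at (312,269). Next I'll measure these precisely, using both cameras.

```bash
cat > m.py <<'E'
import numpy as np,cv2
from h import *
t=np.load('top0.npz'); s=np.load('scene0.npz')
zt=lambda p:np.array(p)/4+[280,195]-[0.375,0.375]
zs=lambda p:np.array(p)/3.6+[140,210]-[0.36,0.36]
H={'rocker':([(210,135),(318,103),(350,210),(245,243)],[(437,181),(524,160),(577,226),(468,260)]),
   'bar':([(432,103),(546,103),(547,214),(437,214)],None),
   'mush':([(246,327),(360,325),(361,437),(249,440)],None),
   'small':([(455,322),(565,303),(583,413),(473,432)],None)}
for k,(a,b) in H.items():
    p=onplane(t,zt(a),.063)[:,:2]; c=p.mean(0); vx=(p[0]-p[3]+p[1]-p[2]); print(k,'top housing',c.round(4),'yaw',round(np.arctan2(vx[1],vx[0]),3))
print('small cap top',onplane(t,zt([(520,367)]),.078).round(4),'scene',onplane(s,zs([(278,98)]),.078).round(4))
print('bar top',onplane(t,zt([(494,154)]),.079).round(4),'scene',onplane(s,zs([(284,223)]),.075).round(4))
print('mush',onplane(t,zt([(305,380)]),.091).round(4))
E
python3 m.py
```

```text
rocker top housing [ 0.6121 -0.0226] yaw 0.281
bar top housing [ 0.619  -0.1331] yaw -0.006
mush top housing [ 0.5018 -0.0328] yaw 0.001
small top housing [ 0.5083 -0.1447] yaw 0.133
small cap top [[ 0.5067 -0.1429  0.078 ]] scene [[ 0.5074 -0.1434  0.078 ]]
bar top [[ 0.6179 -0.1328  0.079 ]] scene [[ 0.6193 -0.1327  0.075 ]]
mush [[ 0.4997 -0.0318  0.091 ]]
```

Request:
{"fn": "carry_out", "kwargs": {"moves": [[[0,0,0,-0.8,-0.6,0,-1],[0,0,0,-0.8,-0.6,0,-1],[0,0,0,-0.8,-0.6,0,-1],[0,0,0,-0.8,-0.6,0,-1],[0,0,0,-0.8,-0.6,0,-1],[0,0,0,-0.8,-0.6,0,-1],[0,0,0,-0.8,-0.6,0,-1],[0,0,0,-0.8,-0.6,-0.5,-1]]]}}

```text
time: 0.77
tool_pos: [0.3059, -0.2785, 0.2455]
tool_rot: [-0.001, 0.82, -0.572, -0.004]
contact_force: [1.4, -0.5, 0.7]
gripper_width: -0.001
```

Request:
{"fn": "carry_out", "kwargs": {"moves": [[[0,0,0,-0.4,-0.9,0,-1],[0,0,0,-0.4,-0.9,0,-1],[0,0,0,-0.4,-0.9,0,-1],[0,0,0,-0.4,-0.9,0,-1],[0,0,0,-0.4,-0.9,0,-1],[0,0,0,-0.4,-0.9,0,-1],[0,0,0,0,0,0,-1],[0,0,0,0,0,0,-1]]]}}

```text
time: 1.43
tool_pos: [0.4771, -0.1157, 0.2492]
tool_rot: [0.0, 0.822, -0.57, -0.001]
contact_force: [-0.1, 0.0, -0.6]
gripper_width: 0.001
```

```bash
python3 - <<'E'
from plant import state, grab_frame
import cv2, numpy as np
s=state(); f=grab_frame("wrist"); cv2.imwrite('pics/w1.png',f['frame'][:,:,::-1]); np.savez('w1.npz',pos=s['tool_pos'],rot=s['tool_rot'],**f)
print(s['time'],s['tool_pos'],s['tool_rot'],s['contact_force'],f['k1'],f['hand_eye'].round(3).tolist())
E
```

```text
1.4333 [ 0.47705239 -0.11566021  0.24917497] [ 2.99723476e-04  8.21666456e-01 -5.69967943e-01 -8.30757407e-04] [-0.11337282  0.01360555 -0.6474715 ] -0.03378205097724265 [[1.0, -0.0, 0.001, 0.0], [-0.0, 0.961, 0.275, -0.071], [-0.001, -0.275, 0.961, -0.144], [0.0, 0.0, 0.0, 1.0]]
```

View pics/w1.png

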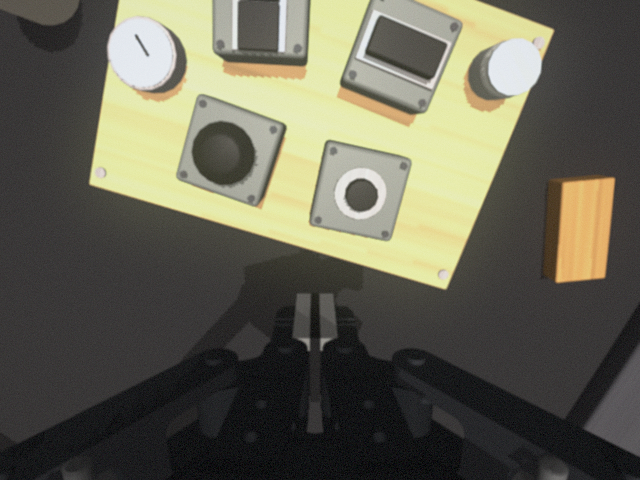

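The wrist view shows the small cap centred at about (360,195) and the bar key's top at about (406,47). The mushroom is at about (223,153), and part of the rocker is at about (260,25). The closed fingertips are at (315,295).

```bash
cat >> h.py <<'E'
def wristT(f):
    from scipy.spatial.transform import Rotation as R
    q=f['rot']; T=np.eye(4); T[:3,:3]=R.from_quat([q[1],q[2],q[3],q[0]]).as_matrix(); T[:3,3]=f['pos']
    return T@f['hand_eye']
E
python3 - <<'E'
from h import *
f=np.load('w1.npz'); T=wristT(f)
p=lambda l,z:onplane(f,l,z,T).mean(0).round(4)
print('small',p([(360.5,195)],.078),'hous',p([(334,152),(406,162),(389,236),(316,223)],.063))
print('bar',p([(406,47)],.079)); print('mush',p([(223,153)],.091))
q=onplane(f,[(218,48),(299,48)],.063,T); d=q[0]-q[1]; print('rocker near screws',q.round(4),np.arctan2(-d[0],d[1]))
E
```

```text
small [ 0.5082 -0.1426  0.078 ] hous [ 0.5075 -0.1453  0.063 ]
bar [ 0.619  -0.1326  0.079 ]
mush [ 0.5031 -0.0341  0.091 ]
rocker near screws [[ 0.5726 -0.0021  0.063 ]
 [ 0.5937 -0.0595  0.063 ]] 0.3534788248853249
```

Request:
{"fn": "carry_out", "kwargs": {"moves": [[[0,0,0,-0.19,-0.91,0,-1],[0,0,0,-0.2,-0.91,0,-1],[0,0,0,-0.2,-0.91,0.5,-1],[0,0,0,-0.19,-0.9,0.7,-1],[0,0,0,-0.19,-0.9,0.7,-1],[0,0,0,0,0,0.9,-1],[0,0,0,0,0,0.6,-1],[0,0,0,0,0,0,-1]]]}}

```text
time: 2.15
tool_pos: [0.6216, -0.023, 0.1121]
tool_rot: [0.003, 0.82, -0.572, -0.006]
contact_force: [-0.9, 0.1, -0.8]
gripper_width: 0.001
```

```bash
python3 - <<'E'
from plant import state, grab_frame
import cv2, numpy as np
s=state(); f=grab_frame("scene"); cv2.imwrite('pics/s2.png',cv2.resize(f['frame'][190:340,140:340,::-1],None,fx=4,fy=4,interpolation=cv2.INTER_CUBIC))
print(s['time'],s['tool_pos'],s['contact_force'])
E
```

```text
2.15 [ 0.62155163 -0.02300186  0.1121289 ] [-0.89405104  0.11238112 -0.77543194]
```

View pics/s2.png

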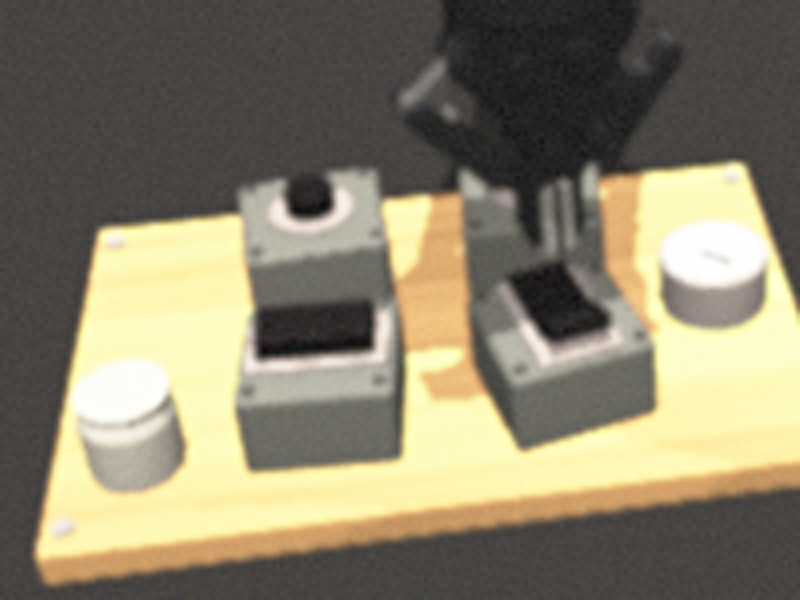

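Request:
{"fn": "carry_out", "kwargs": {"moves": [[[0,0,0,0,0,0,-1],[0,0,0,0,0,0,-1]]]}}

```text
time: 2.37
tool_pos: [0.6278, -0.0236, 0.1229]
tool_rot: [-0.001, 0.82, -0.572, 0.002]
contact_force: [-0.2, -0.0, -0.3]
gripper_width: -0.001
```

Request:
{"fn": "carry_out", "kwargs": {"moves": [[[0,0,0,-0.12,-0.21,0,-1],[0,0,0,0,0,0.4,-1],[0,0,0,0,0,0.35,-1],[0,0,0,0,0,0,-1],[0,0,0,0,0,0,-1]]]}}

```text
time: 2.78
tool_pos: [0.632, -0.0147, 0.089]
tool_rot: [0.0, 0.821, -0.572, -0.001]
contact_force: [0.5, -0.1, 0.3]
gripper_width: -0.0
```

Request:
{"fn": "carry_out", "kwargs": {"moves": [[[0,0,0,0,0,0.15,-1],[0,0,0,0,0,0.1,-1],[0,0,0,0,0,0.05,-1],[0,0,0,0,0,0,-1],[0,0,0,0,0,0,-1]]]}}

```text
time: 3.2
tool_pos: [0.633, -0.015, 0.0782]
tool_rot: [-0.0, 0.821, -0.572, 0.0]
contact_force: [1.0, -0.2, 1.9]
gripper_width: -0.002
```

```bash
python3 - <<'E'
from plant import state, grab_frame
import cv2, numpy as np
s=state(); f=grab_frame("scene"); cv2.imwrite('pics/s3.png',cv2.resize(f['frame'][190:340,140:340,::-1],None,fx=4,fy=4,interpolation=cv2.INTER_CUBIC))
print(s['time'],s['tool_pos'],s['contact_force'])
E
```

```text
3.2 [ 0.633      -0.01500095  0.07823177] [ 0.95640749 -0.22714462  1.94974422]
```

View pics/s3.png

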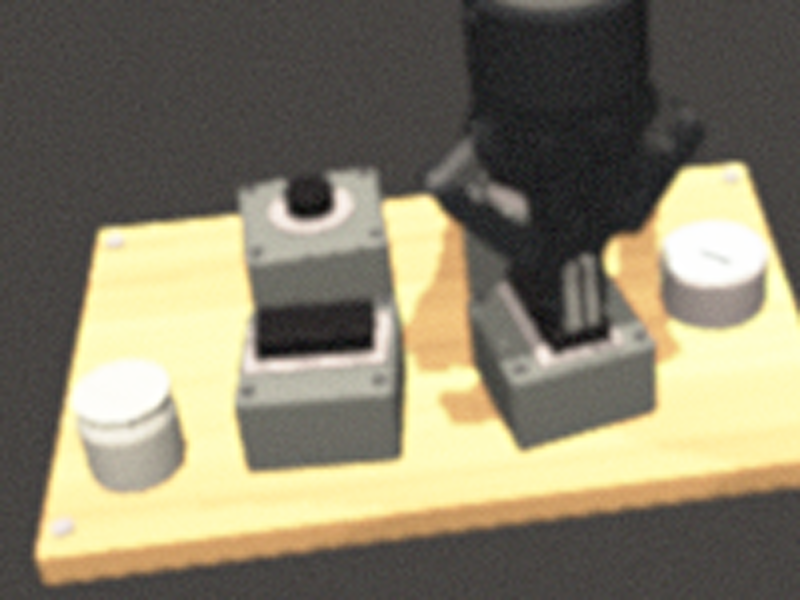

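Request:
{"fn": "carry_out", "kwargs": {"moves": [[[0,0,0,0,0,0.08,-1],[0,0,0,0,0,0.08,-1],[0,0,0,0,0,0.06,-1],[0,0,0,0,0,0,-1],[0,0,0,0,0,0,-1]]]}}

```text
time: 3.67
tool_pos: [0.6332, -0.015, 0.0709]
tool_rot: [-0.0, 0.821, -0.572, 0.0]
contact_force: [-3.0, 0.4, 11.3]
gripper_width: 0.003
```

Force has risen to 11 N at z = 0.071, which is where the rocker should stop. I'll push a touch further, then lift off and check.

Request:
{"fn": "carry_out", "kwargs": {"moves": [[[0,0,0,0,0,0.03,-1],[0,0,0,0,0,0,-1],[0,0,0,0,0,0,-1],[0,0,0,0,0,-0.3,-1],[0,0,0,0,0,-0.7,-1],[0,0,0,0,0,-0.5,-1],[0,0,0,0,0,-0.5,-1],[0,0,0,0,0,0,-1]]]}}

```text
time: 4.33
tool_pos: [0.6347, -0.0153, 0.1523]
tool_rot: [-0.001, 0.821, -0.572, 0.003]
contact_force: [1.2, -0.7, 1.1]
gripper_width: -0.004
```

Request:
{"fn": "carry_out", "kwargs": {"moves": [[[0,0,0,0,0.5,0,-1],[0,0,0,0.5,0.5,0,-1],[0,0,0,0.5,0.5,0,-1],[0,0,0,0.5,0.5,0,-1],[0,0,0,0.5,0,0,-1],[0,0,0,0,0,0,-1],[0,0,0,0,0,0,-1]]]}}

```text
time: 4.92
tool_pos: [0.5843, -0.1181, 0.1461]
tool_rot: [0.0, 0.82, -0.572, -0.001]
contact_force: [0.0, -0.1, -0.2]
gripper_width: 0.003
```

```bash
python3 - <<'E'
from plant import state, grab_frame
import cv2, numpy as np
s=state(); f=grab_frame("scene"); cv2.imwrite('pics/s4.png',cv2.resize(f['frame'][190:340,140:340,::-1],None,fx=4,fy=4,interpolation=cv2.INTER_CUBIC))
print(s['time'],s['tool_pos'],s['tool_rot'],s['contact_force'])
E
```

```text
4.9167 [ 0.58434737 -0.11809038  0.14610906] [ 2.85627522e-04  8.19994594e-01 -5.72369433e-01 -1.41978578e-03] [ 0.02994208 -0.05504948 -0.17053657]
```

View pics/s4.png

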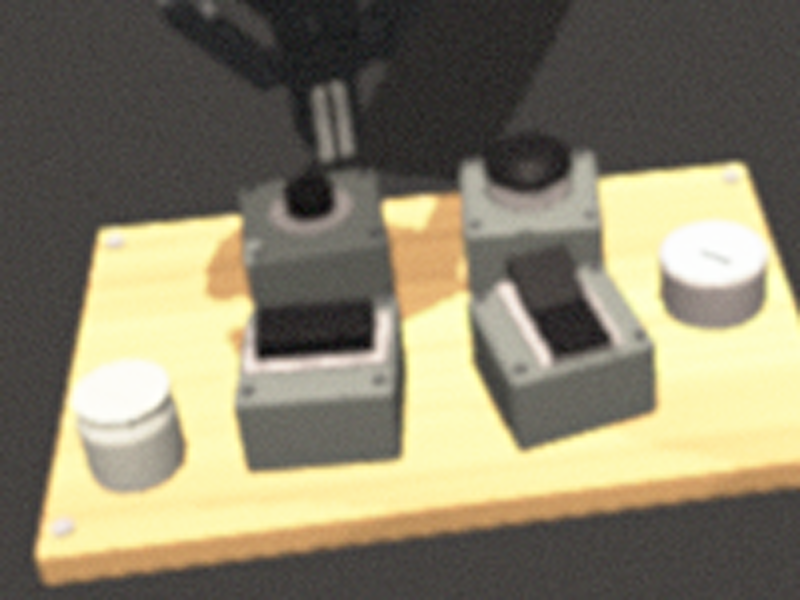

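The rocker's far half is now down and its near half is up, with the paddle at about (560,300) in the zoomed view. Next is the small button.

Request:
{"fn": "carry_out", "kwargs": {"moves": [[[0,0,0,-0.04,0.7,0,-1],[0,0,0,-0.04,0.7,0,-1],[0,0,0,0,0.62,0,-1],[0,0,0,0,0,0.6,-1],[0,0,0,0,0,0.6,-1],[0,0,0,0,0,0.2,-1],[0,0,0,0,0,0,-1],[0,0,0,0,0,0,-1]]]}}

```text
time: 5.63
tool_pos: [0.5083, -0.1419, 0.0914]
tool_rot: [0.0, 0.821, -0.571, -0.001]
contact_force: [0.1, -0.3, 1.1]
gripper_width: 0.004
```

Request:
{"fn": "carry_out", "kwargs": {"moves": [[[0,0,0,0,0,0.2,-1],[0,0,0,0,0,0.12,-1],[0,0,0,0,0,0.1,-1],[0,0,0,0,0,0.08,-1],[0,0,0,0,0,0.03,-1],[0,0,0,0,0,0,-1],[0,0,0,0,0,0,-1]]]}}

```text
time: 6.22
tool_pos: [0.5092, -0.1428, 0.0715]
tool_rot: [-0.0, 0.82, -0.572, 0.001]
contact_force: [0.7, 3.1, 4.1]
gripper_width: 0.0
```

Request:
{"fn": "carry_out", "kwargs": {"moves": [[[0,0,0,0,0,0.05,-1],[0,0,0,0,0,0,-1],[0,0,0,0,0,0,-1]]]}}

```text
time: 6.47
tool_pos: [0.5093, -0.1428, 0.0709]
tool_rot: [-0.0, 0.821, -0.572, 0.001]
contact_force: [-3.2, 2.6, 12.2]
gripper_width: 0.004
```

The force jumped to 12 N at z = 0.0709, so the button is fully in. Retracting now.

Request:
{"fn": "carry_out", "kwargs": {"moves": [[[0,0,0,0,0,-0.3,-1],[0,0,0,0,0,-0.5,-1],[0,0,0,0,0,-0.5,-1],[0,0,0,0,0,-0.5,-1],[0,0,0,0,0,0,-1],[0,0,0,0,0,0,-1]]]}}

```text
time: 6.97
tool_pos: [0.5087, -0.1431, 0.1414]
tool_rot: [0.0, 0.82, -0.572, 0.001]
contact_force: [0.5, -1.1, -0.9]
gripper_width: 0.003
```

```bash
python3 - <<'E'
from plant import state, grab_frame
import cv2, numpy as np
s=state(); f=grab_frame("scene"); cv2.imwrite('pics/s5.png',cv2.resize(f['frame'][190:340,140:340,::-1],None,fx=4,fy=4,interpolation=cv2.INTER_CUBIC))
print(s['time'],s['tool_pos'],s['tool_rot'],s['contact_force'])
E
```

```text
6.9667 [ 0.5087371  -0.14307586  0.1414031 ] [ 5.64922098e-05  8.20483344e-01 -5.71669625e-01  9.58828172e-04] [ 0.53123762 -1.11922091 -0.93526905]
```

View pics/s5.png

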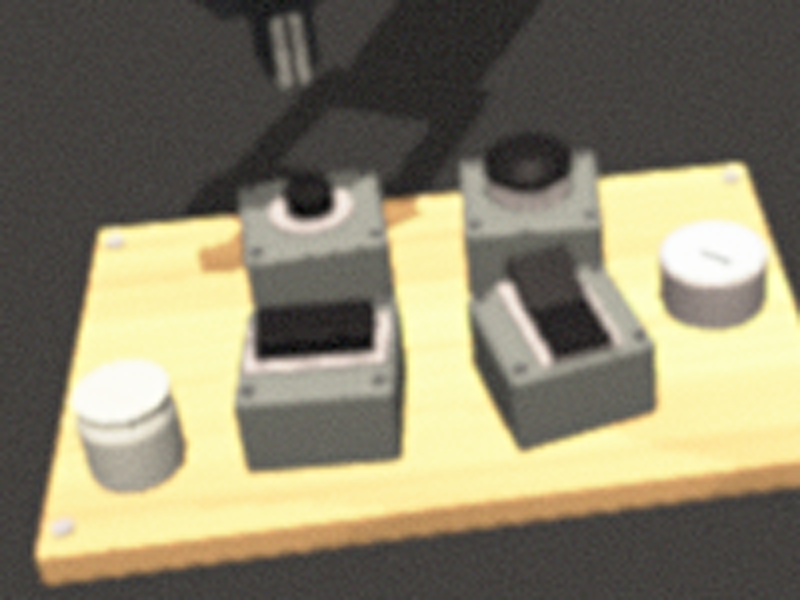

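Request:
{"fn": "carry_out", "kwargs": {"moves": [[[0,0,0,0.24,-0.9,0,-1],[0,0,0,0.24,-0.9,0,-1],[0,0,0,0.23,-0.87,0,-1],[0,0,0,0,0,0.5,-1],[0,0,0,0,0,0.5,-1],[0,0,0,0,0,0.2,-1],[0,0,0,0,0,0,-1],[0,0,0,0,0,0,-1]]]}}

```text
time: 7.68
tool_pos: [0.6171, -0.132, 0.0909]
tool_rot: [0.001, 0.82, -0.572, -0.002]
contact_force: [0.6, -0.2, 0.8]
gripper_width: -0.003
```

Request:
{"fn": "carry_out", "kwargs": {"moves": [[[0,0,0,0,0,0.2,-1],[0,0,0,0,0,0.12,-1],[0,0,0,0,0,0.1,-1],[0,0,0,0,0,0.08,-1],[0,0,0,0,0,0.04,-1],[0,0,0,0,0,0,-1],[0,0,0,0,0,0,-1]]]}}

```text
time: 8.27
tool_pos: [0.6186, -0.1324, 0.0711]
tool_rot: [-0.0, 0.82, -0.572, 0.0]
contact_force: [0.4, -1.1, 0.5]
gripper_width: 0.001
```

Request:
{"fn": "carry_out", "kwargs": {"moves": [[[0,0,0,0,0,0.04,-1],[0,0,0,0,0,0.03,-1],[0,0,0,0,0,0,-1],[0,0,0,0,0,0,-1]]]}}

```text
time: 8.6
tool_pos: [0.6187, -0.1324, 0.0708]
tool_rot: [0.0, 0.821, -0.572, -0.0]
contact_force: [-6.8, 0.8, 12.6]
gripper_width: -0.001
```

The force is 12.6 N and z has stopped moving, so the bar key is at its stop. I'll lift off and check.

Request:
{"fn": "carry_out", "kwargs": {"moves": [[[0,0,0,0,0,-0.3,-1],[0,0,0,0,0,-0.6,-1],[0,0,0,0,0,-0.8,-1],[0,0,0,0,0,-0.8,-1],[0,0,0,0,0,-0.8,-1],[0,0,0,0,0.8,0,-1],[0,0,0,0,0.8,0,-1],[0,0,0,0,0.8,0,-1]]]}}

```text
time: 9.27
tool_pos: [0.5279, -0.1657, 0.2013]
tool_rot: [-0.0, 0.821, -0.571, 0.001]
contact_force: [-0.9, -1.2, -0.4]
gripper_width: 0.0
```

Request:
{"fn": "carry_out", "kwargs": {"moves": [[[0,0,0,0.3,0.8,0,-1],[0,0,0,0.3,0.8,0,-1],[0,0,0,0.3,0.5,0,-1],[0,0,0,0,0,0,-1],[0,0,0,0,0,0,-1],[0,0,0,0,0,0,-1]]]}}

```text
time: 9.77
tool_pos: [0.4624, -0.2281, 0.2003]
tool_rot: [-0.0, 0.82, -0.572, 0.0]
contact_force: [0.1, -0.7, 0.3]
gripper_width: -0.0
```

```bash
python3 - <<'E'
from plant import state, grab_frame
from h import *
s=state(); f=grab_frame("scene"); cv2.imwrite('pics/s6.png',cv2.resize(f['frame'][190:340,140:340,::-1],None,fx=4,fy=4,interpolation=cv2.INTER_CUBIC))
print(s['time'],s['tool_pos'],s['contact_force'])
t=grab_frame("top"); t0=np.load('top0.npz')
for n,(u,v) in dict(rfar=(347,230),rnear=(353,249),bar=(403,234),small=(410,287),mush=(356,289)).items():
    g=lambda f:np.median([(f['world_from_camera']@np.r_[ray(f,(a,b))[0]*f['z_map'][b,a],1])[2] for a in range(u-1,u+2) for b in range(v-1,v+2)])
    print(n,'height before/after',round(g(t0),4),round(g(t),4))
cv2.imwrite('pics/t6.png',t['frame'][:,:,::-1])
E
```

```text
9.7667 [ 0.46238894 -0.22811587  0.20033407] [ 0.1424513  -0.70246719  0.3234625 ]
rfar height before/after 0.0761 0.0717
rnear height before/after 0.0723 0.0822
bar height before/after 0.0798 0.07
small height before/after 0.0785 0.0783
mush height before/after 0.0919 0.0894
```

View pics/s6.png

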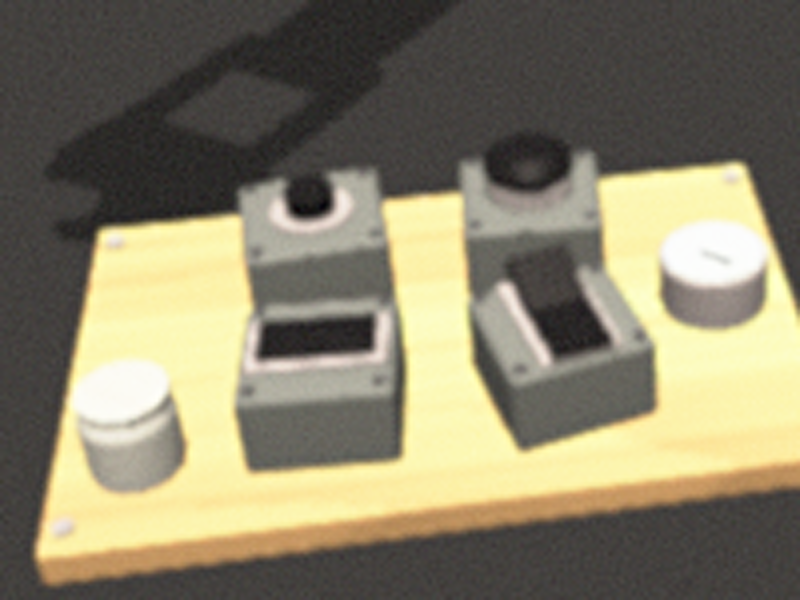

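View pics/t6.png

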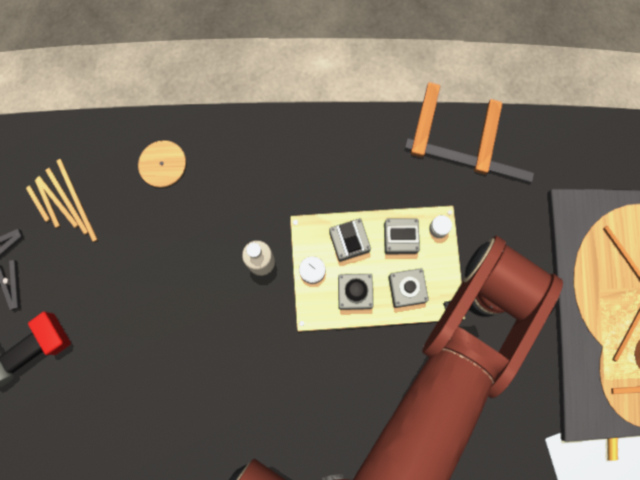

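The rocker is over at about (350,239), the bar key is sunk at (402,235), and the small and mushroom buttons are out. The tin (441,226) and the bottle (258,257) have not moved, and the arm is clear of everything. Handing in.

```bash
python3 -c "
from plant import ticket,state
print(ticket.job_done(), state()['time'])"
```

```text
the job is handed in; nothing more can be done
the job is handed in; nothing more can be done
```

I tipped the rocker, pressed and released the small button, then pushed the bar key in. I used the closed fingertips throughout, and handed the job in after about 10 s of robot time. At each stop the vertical force was about 11–13 N with the tip at about 71 mm, the expected height.

**Last checks:**
- **Rocker:** the pictures show its far half down and its near half raised. Measured heights changed from 76 to 72 mm (far half) and from 72 to 82 mm (near half).
- **Bar key:** its top went from 80 to 70 mm, and it stayed down after I lifted off.
- **Small button:** it is back out, at 78 mm before and after.
- **Loose items:** the tin and bottle look unmoved in the pictures. The arm covered the wooden block in the last top view, so I could not check it there; the arm never went low near it.
- **Contact:** the arm was clear, with the tip at z = 0.20 m and less than 1 N on the tool.

**One reading that disagreed:** the mushroom button's depth reading was 2.5 mm lower at the end (91.9 to 89.4 mm). I never touched it and it looks unchanged in the scene pictures, so I took this as depth noise and did not measure it again.

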